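Tip two old coins out of a flip-flap caddy into the sorting tray

ROBOT

A 6-joint arm with a two-finger parallel gripper is mounted at the origin on the work surface. World frame = base frame: x ahead of the robot, y to its left, z up, the work surface at z = 0. Lengths are in m, angles in rad, forces in N, time in s.
With the tool pointing down it reaches from about 0.225 to 0.875 m from the base axis. Payload 3.4 kg.
Tool frame: the origin (TCP) lies on the mounting face of the last link; the fingertips stand 173 mm ahead of it and the grasp point (between the pads) lies 155 mm ahead of it; y points along the fingers, x is the direction in which the jaws open and shut, and the axes are right-handed (so a half turn about y gives the same grasp; the last joint's range is limited). The gripper opens to 85 mm and grips with 20 to 120 N. Pads are 22 mm wide; open, the fingers measure 114 mm over their backs; the gripper's body (76 mm by 85 mm) begins 54 mm behind the grasp point. The pads swing forward as they close: fully open they stand 13 mm farther back than shut.
Start: joints at [1.179, 0.276, 1.505, -0, 1.361, -0.121], TCP at [0.154, 0.554, 0.405] pointing down, gripper open.
Joint ranges: [-2.89, 2.89], [-0.75, 2.08], [0.22, 2.7], [-1.18, 4.32], [0.11, 2.71], [-2.7, 2.7]. Speed limits (rad/s): [2.57, 2.57, 3.14, 3.14, 3.14, 3.14].

INTERFACE

Orientations are given as a unit quaternion [w, x, y, z].
In Python, from rig import manip, vision, ticket gives the robot as it stands.
- The arm moves only by the tool arm_command, never from a script. Its argument "increments" is one flat list of numbers, 7 for each row, row after row: the turn, a rotation vector about the tool's x, y, z in rad, then the shift along the tool's x, y, z in cm, then the closure, from 0 (fully open) to 1 (shut). In form: [wx, wy, wz, tx, ty, tz, hand, wx, wy, wz, tx, ty, tz, hand, ...]. A call has 1 to 8 rows; each row shifts and turns the commanded pose from where the row before left it, along the tool's axes as they then stand; what a row does not reach is not made up. A row lasts 1/8 s, in which the tool goes at most 62.5 mm and 10.7 degrees, less where a joint would pass 70% of its speed; a pose out of reach is approached as far as the arm can. A call is refused whole if a number of a shift passes 6.25 or a number of a turn 0.188, either way. A call with a gripper value outside its range is refused whole. The fingers move at their own pace and stop on an object; "grip_force" is the grip in N (left out, the last holds). Time passes only in rows, so rows that do not move let the fingers close. It gives the time, the measured TCP pose, the force and the opening at its end, in the units of the state.
- manip.get_state(): the state, without advancing time (a new reading comes with each control period).
- vision.get_image(name): name is "scene" or "top"; returns the picture (480x640x3 uint8, red, green, blue); there is no depth.
- vision.camera_params(name): a dict with "vfov" (degrees; the focal length in pixels is half the picture's height over the tangent of half this angle, whatever the lens; pixels are square), "cx", "cy" (the principal point, pixels), "R" (3x3) and "t" (3): a world point X has camera coordinates R X + t. Camera axes: x right, y down, z forward; pixel columns grow to the right and rows downward; lengths in m; the calibration is good to about 2 mm. A picture is of the moment at which its call begins. camera_params takes no time and is no camera call.
- ticket.sign_off(): hands the job in, once; it reports no verdict.
The state is a dict: "clock": time; "qpos": joint angles; "qd": joint speeds; "effort": joint torques, N m; "position": TCP position; "ee_rot": TCP orientation; "contact_force": force on the tool from outside, world axes, zero at the start; "moment": the same for the moment, N m; "width": finger opening in m.
Only numpy, scipy, OpenCV 4.12 (cv2) and the standard library are available. Lean on these libraries where they do the work, as an engineer would, in place of code of your own. Each camera call takes 0.05 s, during which the arm holds its last target.

TASK

At the coin-cleaning bench, take the small steel caddy with the hinged end flap, hold it low over the grey sorting tray and tip it flap end down, just far enough that the flap swings open and both old coins slide out into the tray; never stand it right up on end. Then put the empty caddy back upright about where it stood and let go.

Things in the scene. Friction and masses are not known exactly. Their poses are not given: they have to be found in the camera images.
- caddy_mid (a point): Centre of the loose steel caddy, 25 mm above its underside; 110 mm long (x), 56 wide (y), 50 tall, 0.2 kg; grip it across y, 5 to 10 mm above this point. Clear fixed lid. Its -x end, turned to world +y within 35 deg, is a dark flap 44 mm tall, hinged freely at its top edge: it hangs shut and stays plumb as that end tips down. A tin of the same size with a knob on top and no flap is not the one.
- tray_in (a point): Centre of the inner floor (5 mm above the table) of the fixed grey plastic sorting tray, an open box 220 mm (its x) by 190 mm (its y) outside, 30 mm tall, walls 5 mm. z up.
- coin_a: Old green-brown bronze coin with a square hole, 34 mm across, 6 mm thick, 22 g, lying loose inside the caddy in its flap half; origin at the centre of its underside. The coins begin to slide at about 20 degrees of tip; 40 to 45 degrees empties the caddy within 2 s.
- coin_b: The second coin, the same, lying in the caddy's rear half; origin at the centre of its underside.
Mind the look-alikes: they are no part of the job. Leave any purple look-alike of the part that bears caddy_mid alone.

How it is judged:
On the way:
1. the caddy is lifted to the tray and tipped there by more than 12 degrees (angle between caddy_mid's own z axis and vertical above 0.21 rad and horizontal distance between caddy_mid and tray_in below 0.18 m and height (world z) of caddy_mid above 0.05 m), for 0.05 s.
At the end, for the whole second after the job is handed in: Both coins lie at rest inside the tray, and the caddy stands released and upright (within 10 degrees), with its centre within 60 mm of where it began (x of coin_a in the frame of tray_in between -0.105 and 0.105 m and y of coin_a in the frame of tray_in between -0.09 and 0.09 m and z of each of coin_a, coin_b in the frame of tray_in below 0.028 m and linear speed of each of coin_a, coin_b below 0.02 m/s and x of coin_b in the frame of tray_in between -0.105 and 0.105 m and y of coin_b in the frame of tray_in between -0.09 and 0.09 m and angle between caddy_mid's own z axis and vertical below 0.175 rad and distance of caddy_mid from where it was at the start of the episode below 0.06 m); the robot touches nothing.
It fails at once if the caddy is tipped more than 75 degrees (on end or over) (angle between caddy_mid's own z axis and vertical above 1.31 rad).
It fails at once if a coin falls hard: faster than 1.9 m/s (a drop of some 18 cm) (linear speed of any of coin_a, coin_b above 1.9 m/s).
It also fails if it takes over 58 s, if anything falls off the work surface, if the arm or the gripper's body presses on something with over 40 N, if the wrist force passes 120 N, or if a joint passes its speed limit or range.

## Working session

There is one attempt and no reset: what is moved stays moved. The work goes in short steps, Python scripts to look and compute and a tool call to move; the robot and the scene stay as the last step left them, time stands still between calls to the robot, and variables do not carry over. Pictures are saved under pics/ and viewed, and the job is handed in when it is done.

Besides the shell and the picture viewer there is one more tool, called after "Call:" as name(argument=value, ...) on one line, values as JSON. arm_command: Moves the arm, as the interface text tells. Its arguments: {"type":"object","properties":{"increments":{"type":"array"},"grip_force":{"type":"number"}},"required":["increments"]}

```bash
mkdir -p pics; python3 - <<'E'
from rig import manip, vision, ticket
import cv2, numpy as np
print(manip.get_state())
for n in("scene","top"):
    im=vision.get_image(n); cv2.imwrite(f"pics/{n}0.png",im[:,:,::-1]); p=vision.camera_params(n); print(n,p)
E
```

```text
{'clock': 0.0, 'qpos': array([ 1.17900462e+00,  2.76595751e-01,  1.50612801e+00, -1.54477353e-05,
        1.36069148e+00, -1.20981259e-01]), 'qd': array([-0.00100004, -0.00149791,  0.00168186, -0.00115943,  0.00078478,
        0.0005979 ]), 'effort': array([-8.93378165e-04, -4.16764712e+01, -2.45806038e+01, -1.85744502e-04,
        1.12394782e-02, -1.95961366e-05]), 'position': array([0.15373664, 0.55384932, 0.40384103]), 'ee_rot': array([-0.56258853,  0.56324816,  0.42737457, -0.42848177]), 'contact_force': array([-0.00920513, -0.65942048, -0.23727778]), 'moment': array([ 0.00020539,  0.01356748, -0.03855711]), 'width': 0.08519585909630681}
scene {'vfov': 56.80460521597592, 'cx': 321.84460835068637, 'cy': 232.71872044975143, 'R': array([[ 0.75232383,  0.65875877, -0.00676263],
       [ 0.39986602, -0.46476983, -0.78999758],
       [-0.5235609 ,  0.59162986, -0.61307266]]), 't': array([-0.27425767, -0.24875721,  1.54889256])}
top {'vfov': 42.38064760292802, 'cx': 316.2614001410709, 'cy': 241.33880478587054, 'R': array([[-0.02604133, -0.99964692,  0.00528081],
       [-0.99753605,  0.02564137, -0.06530203],
       [ 0.06514356, -0.00696835, -0.99785157]]), 't': array([-0.17323188,  0.48986268,  1.64753536])}
```

View pics/scene0.png

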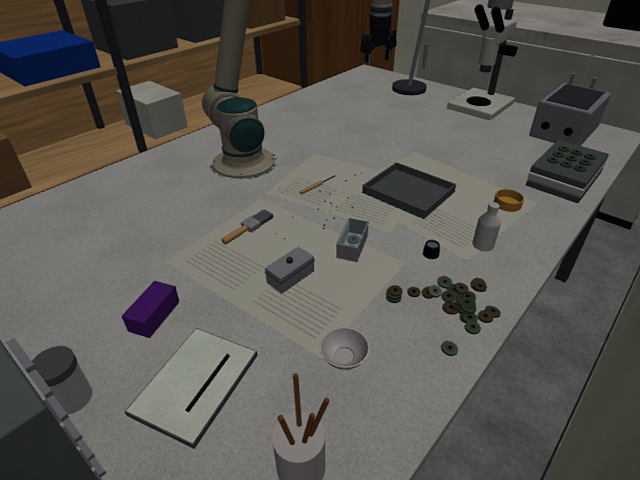

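View pics/top0.png

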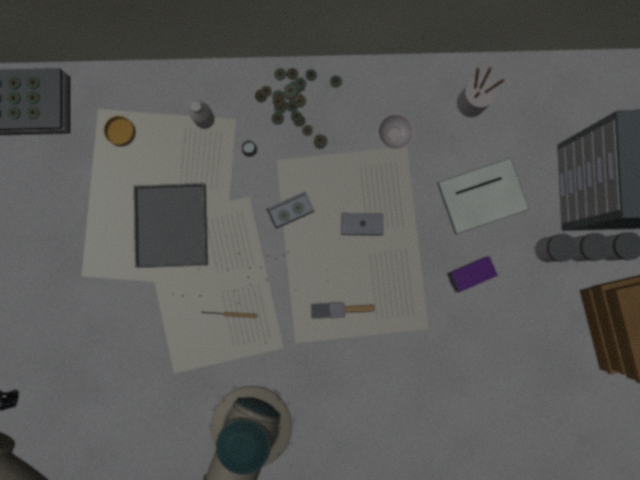

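The caddy (coins visible through its clear lid) is near (290,210) in the top view and (352,238) in the scene view. The tray is at (171,225) in the top view. The knobbed tin is at (362,223) and the purple decoy at (473,274). I'll zoom in next.

```bash
python3 - <<'E'
import cv2, numpy as np
a=cv2.imread("pics/top0.png")[180:240,255:325]; b=cv2.imread("pics/scene0.png")[205:270,325:380]
c=cv2.imread("pics/top0.png")[175:275,125:215]
f=lambda a,s:cv2.convertScaleAbs(cv2.resize(a,None,fx=s,fy=s,interpolation=cv2.INTER_CUBIC),alpha=1.5)
cv2.imwrite("pics/a.png",f(a,10));cv2.imwrite("pics/b.png",f(b,9));cv2.imwrite("pics/c.png",f(c,6))
E
```

```text
(no output)
```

View pics/a.png

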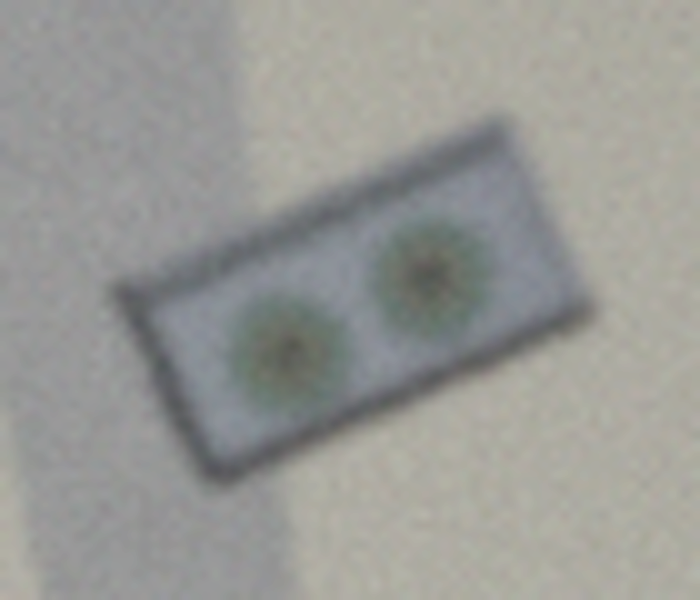

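View pics/b.png

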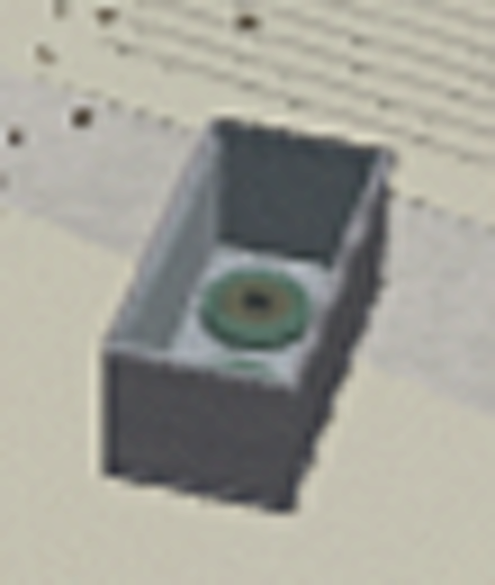

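View pics/c.png

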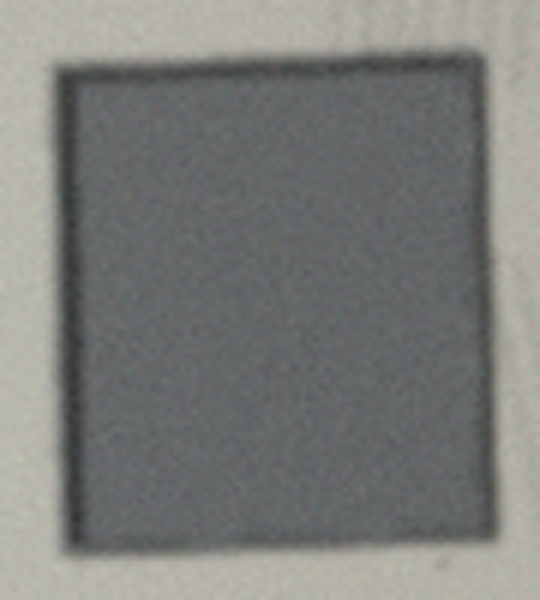

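```bash
cat > h.py <<'E'
import numpy as np, cv2
from rig import manip, vision, ticket
from scipy.optimize import least_squares
from scipy.spatial.transform import Rotation as Ro
def proj(n,X):
    p=vision.camera_params(n); f=240/np.tan(np.radians(p['vfov'])/2)
    c=np.atleast_2d(X)@p['R'].T+p['t']; return np.c_[p['cx']+f*c[:,0]/c[:,2], p['cy']+f*c[:,1]/c[:,2]]
def back(n,uv,z):
    p=vision.camera_params(n); f=240/np.tan(np.radians(p['vfov'])/2)
    C=-p['R'].T@p['t']; d=p['R'].T@np.array([(uv[0]-p['cx'])/f,(uv[1]-p['cy'])/f,1]); return C+d*(z-C[2])/d[2]
E
python3 - <<'E'
from h import *
for n in("top","scene"):
    p=vision.camera_params(n);print(n,-p['R'].T@p['t'])
T=[np.array(q)/10+[255,180] for q in [(118,290),(215,485),(595,318),(505,120)]]
P=[back("top",q,.05) for q in T]
for q in P: print(q)
print([np.linalg.norm(P[i]-P[(i+1)%4]) for i in range(4)],np.mean(P,0))
S=[np.array(q)/9+[325,205] for q in [(212,122),(393,152),(300,385),(103,348)]]
P=[back("scene",q,.05) for q in S]
for q in P: print(q)
print([np.linalg.norm(P[i]-P[(i+1)%4]) for i in range(4)],np.mean(P,0))
C=[np.array(q)/6+[125,175] for q in [(58,65),(482,55),(497,540),(68,550)]]
P=[back("top",q,.03) for q in C]
for q in P: print(q)
print([np.linalg.norm(P[i]-P[(i+1)%4]) for i in range(4)],np.mean(P,0))
E
```

```text
top [ 0.37681817 -0.17425086  1.67689958]
scene [ 1.11673972 -0.85131629  0.75121139]
[ 0.5719643 -0.0572276  0.05     ]
[ 0.51963019 -0.08170452  0.05      ]
[ 0.56132558 -0.18299675  0.05      ]
[ 0.6146055 -0.160542   0.05     ]
[np.float64(0.05777524675777642), np.float64(0.1095382239620072), np.float64(0.057818377120230864), np.float64(0.11176822643739945)] [ 0.56688139 -0.12061772  0.05      ]
[ 0.5314204  -0.08116297  0.05      ]
[ 0.58131412 -0.05815546  0.05      ]
[ 0.62606809 -0.1615072   0.05      ]
[ 0.57491502 -0.18439817  0.05      ]
[np.float64(0.05494295364338912), np.float64(0.11262548837525621), np.float64(0.056041352176187435), np.float64(0.11202360544128741)] [ 0.57842941 -0.12130595  0.05      ]
[0.64571606 0.29644941 0.03      ]
[0.64545079 0.10740723 0.03      ]
[0.42875801 0.10388166 0.03      ]
[0.42924664 0.29353028 0.03      ]
[np.float64(0.18904237044749456), np.float64(0.21672146172877918), np.float64(0.18964924883215276), np.float64(0.2164891008176344)] [0.53729288 0.20031715 0.03      ]
```

```bash
python3 - <<'E'
from h import *
b=cv2.imread("pics/scene0.png")[155:225,355:465]
cv2.imwrite("pics/d.png",cv2.convertScaleAbs(cv2.resize(b,None,fx=7,fy=7,interpolation=cv2.INTER_CUBIC),alpha=2))
print(proj("scene",[[0,0,0]]),proj("top",[[0,0,0]]))
b=cv2.imread("pics/scene0.png").copy();t=cv2.imread("pics/top0.png").copy()
# straightness of long lines
cv2.imwrite("pics/e.png",cv2.convertScaleAbs(t,alpha=1.8))
E
```

```text
[[243.25732669 161.43848024]] [[251.16893361 425.40637354]]
```

View pics/d.png

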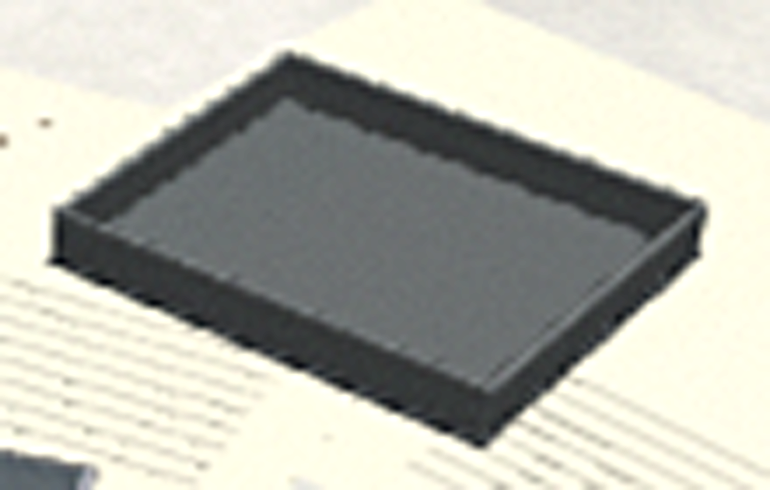

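View pics/e.png

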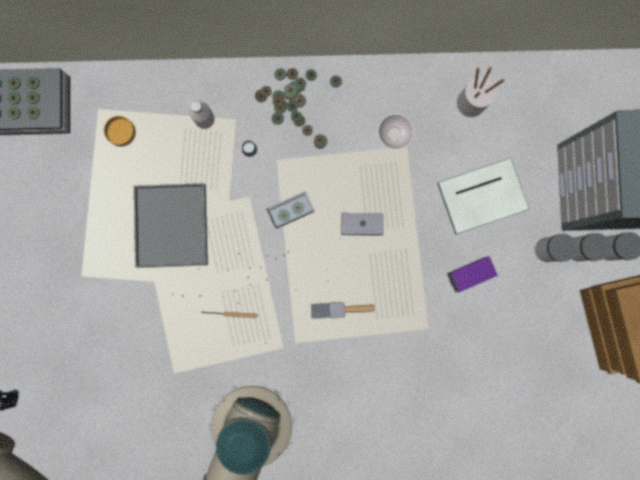

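```bash
cat > fit.py <<'E'
from h import *
def pj(n,X,k):
    p=vision.camera_params(n); f=240/np.tan(np.radians(p['vfov'])/2)
    c=np.atleast_2d(X)@p['R'].T+p['t']; u=c[:,:2]/c[:,2:]; r2=(u**2).sum(1,keepdims=True)
    return u*(1+k*r2)*f+[p['cx'],p['cy']]
def box(x,y,a,L,W,zs,cs):
    c,s=np.cos(a),np.sin(a)
    return np.array([[x+c*i*L/2-s*j*W/2,y+s*i*L/2+c*j*W/2,z] for (i,j),z in zip(cs,zs)])
s=lambda l,k,o:np.array(l)/k+o
# tray: +x+y ,+x-y,-x-y,-x+y
tt=s([(58,65),(482,55),(497,540),(68,550)],6,[125,175]); tc=[(1,1),(1,-1),(-1,-1),(-1,1)]
ts=s([(705,205),(487,388),(57,208),(287,52),(485,445),(52,265)],7,[355,155]); tsc=[(1,1),(1,-1),(-1,-1),(-1,1),(1,-1),(-1,-1)]
# caddy, frame u along length (flap +y side), length dir approx world angle; -x end = flap. corners named (lengthwise +1=rear)
# yaw a of caddy x axis: rear direction ~ (0.042,-0.1)
# +y of caddy = rot90 of that = (0.1,.042) -> world +x side
ct=s([(118,290),(215,485),(595,318),(505,120)],10,[255,180]); cc=[(-1,1),(-1,-1),(1,-1),(1,1)]
cs=s([(212,122),(393,152),(300,385),(103,348),(103,475),(290,512)],9,[325,205]); csc=[(-1,-1),(-1,1),(1,1),(1,-1),(1,-1),(1,1)]
def res(v,full=False):
    k1,k2=v[6:8]
    out=[pj("top",box(*v[:3],.22,.19,[.03]*4,tc),k1)-tt, pj("scene",box(*v[:3],.22,.19,[.03]*4+[0]*2,tsc),k2)-ts,
     pj("top",box(*v[3:6],.11,.056,[.05]*4,cc),k1)-ct, pj("scene",box(*v[3:6],.11,.056,[.05]*4+[0]*2,csc),k2)-cs]
    return out if full else np.concatenate([o.ravel() for o in out])
for fixed in (True,False):
    x0=[.54,.2,0,.57,-.12,-1.17,0,0]
    f=(lambda v:res(np.r_[v[:6],0,0])) if fixed else res
    r=least_squares(f,x0,loss='soft_l1'); print(np.round(r.x,4),r.cost)
    v=r.x if not fixed else np.r_[r.x[:6],0,0]
    for o in res(v,True): print(np.round(o,1).tolist())
E
python3 fit.py
```

```text
[ 0.5417  0.2019  0.0166  0.5745 -0.1201 -1.1516  0.      0.    ] 21.25755698727106
[[-0.9, -1.6], [-0.5, -2.9], [-0.5, -1.7], [-0.6, -0.3]]
[[-0.3, -0.7], [-0.5, 0.4], [-2.1, -0.1], [-1.1, -1.0], [-1.6, 0.9], [-1.8, -0.0]]
[[0.4, -2.2], [-0.2, -2.6], [-0.6, -3.7], [-0.7, -2.9]]
[[-1.5, -0.7], [-1.2, -0.5], [-0.5, -1.1], [-0.4, -1.1], [-0.7, -0.1], [-0.3, -0.1]]
[ 5.413e-01  2.049e-01  1.650e-02  5.745e-01 -1.201e-01 -1.152e+00
 -1.309e-01 -4.000e-04] 19.21581010484832
[[0.3, -0.7], [-1.0, -2.4], [-1.1, -1.6], [0.4, -0.4]]
[[0.1, -1.1], [-0.0, -0.1], [-1.6, -0.5], [-0.7, -1.3], [-1.2, 0.3], [-1.3, -0.5]]
[[0.5, -2.1], [-0.2, -2.6], [-0.6, -3.7], [-0.7, -2.9]]
[[-1.4, -0.7], [-1.2, -0.5], [-0.5, -1.1], [-0.4, -1.1], [-0.7, -0.1], [-0.3, -0.1]]
```

```bash
cat >> h.py <<'E'
def pose():
    s=manip.get_state(); return s['position'],Ro.from_quat(s['ee_rot'],scalar_first=True),s
def goal(mid,yaw,tip,gz=0.0075,flip=1,roll=0):
    # caddy frame: yaw, tip about caddy y : flap(-x) end down => rotation about +y? -x goes to -z : rot about y by t: x->(c,0,-s); so -x -> +s up; need t negative
    Rc=Ro.from_euler('z',yaw)*Ro.from_euler('y',-tip)
    # tool: x=flip*caddy y, y=-caddy z, z=cross
    x=flip*np.array([0,1,0]);y=np.array([0,0,-1]);M=np.c_[x,y,np.cross(x,y)]
    R=Rc*Ro.from_matrix(M)
    return np.array(mid)+Rc.apply([0,0,gz+.155]),R
def delta(P,R):
    p,r,s=pose(); q=r.inv()
    print("turn",np.round((q*R).as_rotvec(),3),"shift cm",np.round(q.apply(P-p)*100,2))
E
python3 - <<'E'
from h import *
p,r,s=pose();print(p);print(r.as_matrix().round(3))
for fl in(1,-1):
    P,R=goal([.574,-.12,.025],-1.152,0,flip=fl);print(P); delta(P+[0,0,.12],R)
E
```

```text
[0.15374199 0.55387605 0.40391558]
[[ 0.267 -0.001 -0.964]
 [ 0.964 -0.002  0.267]
 [-0.002 -1.     0.   ]]
[ 0.574  -0.12    0.1875]
turn [ 0.001  0.881 -0.002] shift cm [-53.67   9.72 -58.52]
[ 0.574  -0.12    0.1875]
turn [-2.00e-03 -2.26e+00 -1.00e-03] shift cm [-53.67   9.72 -58.52]
```

Call:
arm_command(increments=[0,0,0,-3.35,0,-3.66,0,0,0,0,-3.35,0,-3.66,0,0,0,0,-3.35,0,-3.66,0,0,0,0,-3.35,0,-3.66,0,0,0,0,-3.35,0,-3.66,0,0,0,0,-3.35,0,-3.66,0,0,0,0,-3.35,0,-3.66,0,0,0,0,-3.35,0,-3.66,0])

```text
clock: 1.1
position: [0.3647, 0.216, 0.4045]
ee_rot: [0.563, -0.563, -0.428, 0.428]
contact_force: [0.3, 0.6, 0.7]
width: 0.0851
```

Call:
arm_command(increments=[0,0,0,-3.35,1,-3.66,0,0,0,0,-3.35,1,-3.66,0,0,0,0,-3.35,1,-3.66,0,0,0,0,-3.35,1,-3.66,0,0,0,0,-3.35,1,-3.66,0,0,0,0,-3.35,1,-3.66,0,0,0,0,-3.35,1,-3.66,0,0,0,0,-3.35,1,-3.66,0])

```text
clock: 2.1
position: [0.5753, -0.1205, 0.3239]
ee_rot: [0.563, -0.563, -0.428, 0.428]
contact_force: [0.8, 0.8, 0.3]
width: 0.0857
```

Call:
arm_command(increments=[0,0.176,0,0,0,0,0,0,0.176,0,0,0,0,0,0,0.176,0,0,0,0,0,0,0.176,0,0,0,0,0,0,0.176,0,0,0,0,0,0,0,0,0,0,0,0])

```text
clock: 2.85
position: [0.5746, -0.119, 0.3242]
ee_rot: [0.692, -0.691, -0.148, 0.148]
contact_force: [0.2, -0.1, 0.2]
width: 0.0853
```

```bash
python3 - <<'E'
from h import *
for n in("scene","top"):
    im=vision.get_image(n)[:,:,::-1]; cv2.imwrite(f"pics/{n}1.png",im)
    g,o=((260,130,160,150) if n=="scene" else (215,130,160,150)),0
    x,y,w,h=g; cv2.imwrite(f"pics/{n}1c.png",cv2.convertScaleAbs(cv2.resize(im[y:y+h,x:x+w],None,fx=4,fy=4,interpolation=cv2.INTER_CUBIC),alpha=1.6))
p,r,s=pose();print(p,s['clock'],s['qpos'])
P,R=goal([.574,-.12,.025],-1.152,0); delta(P,R)
tip=p+r.apply([0,.155,0]); print(proj("scene",[p,tip]),proj("top",[p,tip]))
E
```

```text
[ 0.57460596 -0.11901537  0.32438437] 2.95 [-3.22800740e-01  3.47980625e-01  1.60549653e+00  5.88176974e-05
  1.18880615e+00 -7.45537883e-01]
turn [-0.001  0.004 -0.   ] shift cm [-0.09 13.69 -0.07]
[[356.95843971 132.98558382]
 [354.26264901 192.40178439]] [[285.57912537 192.45272018]
 [288.35754294 201.60936369]]
```

View pics/scene1c.png

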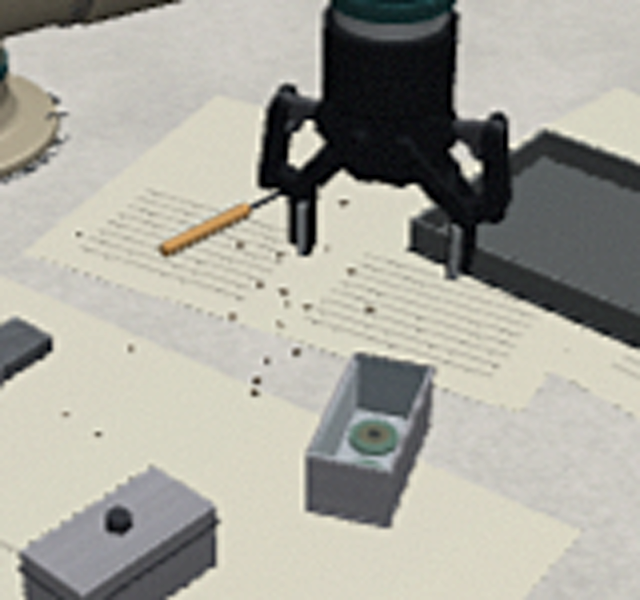

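View pics/top1c.png

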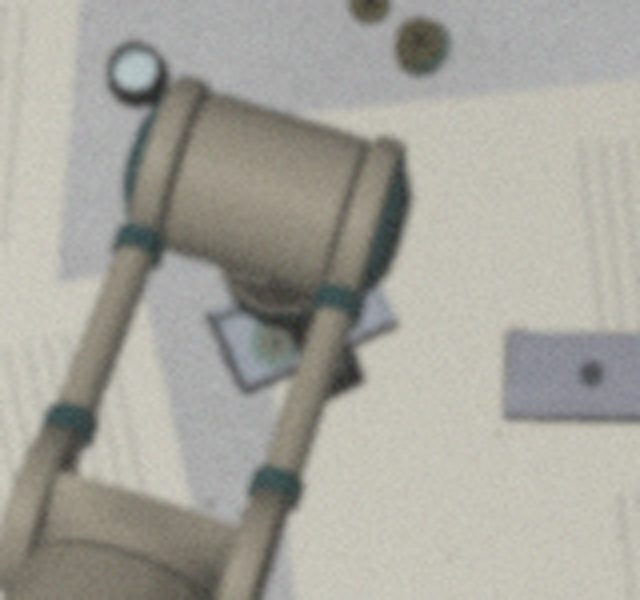

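The open fingertips show at (336,192) and (374,199) in the scene view, about 1 px from where they should project. That means the scene calibration and the caddy fit agree, so I'll descend.

Call:
arm_command(increments=[0,0,0,0,1.8,0,0,0,0,0,0,1.8,0,0,0,0,0,0,1.8,0,0,0,0,0,0,1.8,0,0,0,0,0,0,1.4,0,0,0,0,0,0,1.2,0,0,0,0,0,0,0.5,0,0], grip_force=30)

```text
clock: 3.82
position: [0.5746, -0.119, 0.221]
ee_rot: [0.692, -0.691, -0.147, 0.148]
contact_force: [0.3, 0.0, -0.2]
width: 0.0857
```

```bash
python3 - <<'E'
from h import *
im=vision.get_image("scene")[:,:,::-1]
x,y,w,h=280,130,130,140; cv2.imwrite(f"pics/s2c.png",cv2.convertScaleAbs(cv2.resize(im[y:y+h,x:x+w],None,fx=4.2,fy=4.2,interpolation=cv2.INTER_CUBIC),alpha=1.6))
P,R=goal([.574,-.12,.025],-1.152,0); delta(P,R)
E
```

```text
turn [-0.001  0.002 -0.001] shift cm [-0.09  3.32 -0.07]
```

View pics/s2c.png

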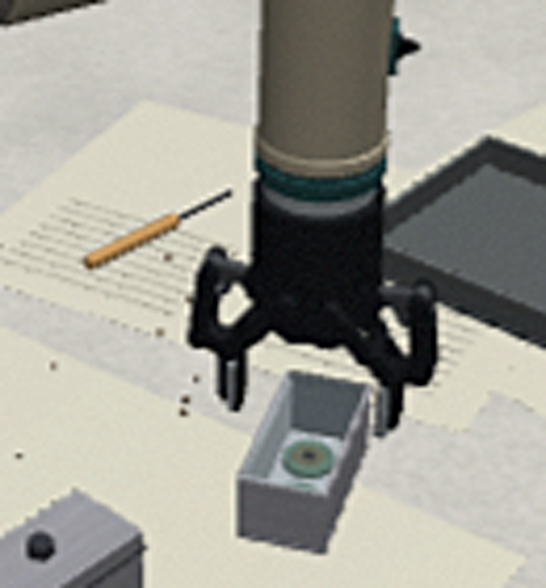

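Call:
arm_command(increments=[0,0,0,0,1.0,0,0,0,0,0,0,1.0,0,0,0,0,0,0,0.9,0,0,0,0,0,0,0.7,0,0,0,0,0,0,0,0,0,0,0,0,0,0,0,0], grip_force=30)

```text
clock: 4.62
position: [0.5749, -0.1191, 0.1858]
ee_rot: [-0.692, 0.692, 0.148, -0.147]
contact_force: [0.5, -0.2, 0.3]
width: 0.0852
```

Call:
arm_command(increments=[0,0,0,0,0,0,0.2,0,0,0,0,0,0,0.4,0,0,0,0,0,0,0.6,0,0,0,0,0,0,1,0,0,0,0,0,0,1,0,0,0,0,0,0,1,0,0,0,0,0,0,1,0,0,0,0,0,0,1], grip_force=30)

```text
clock: 5.62
position: [0.5748, -0.1191, 0.1862]
ee_rot: [-0.691, 0.692, 0.148, -0.147]
contact_force: [-1.5, -0.5, 5.7]
width: 0.0555
```

```bash
python3 - <<'E'
from h import *
im=vision.get_image("scene")[:,:,::-1]
x,y,w,h=280,130,130,140; cv2.imwrite(f"pics/s3c.png",cv2.convertScaleAbs(cv2.resize(im[y:y+h,x:x+w],None,fx=4.2,fy=4.2,interpolation=cv2.INTER_CUBIC),alpha=1.6))
p,r,s=pose();print(p,s['width'],s['contact_force'])
E
```

```text
[ 0.57477511 -0.11914096  0.18619524] 0.055828296109119505 [-0.93869537 -0.7244713   4.76134137]
```

View pics/s3c.png

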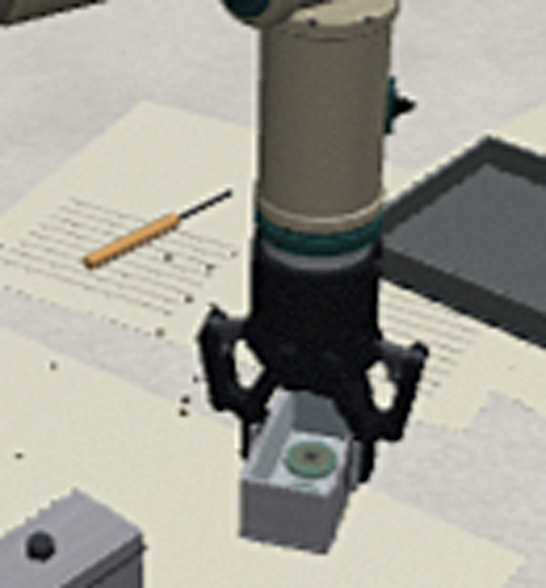

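The grip is confirmed: width is 55.8 mm and the caddy still stands square between the pads. Lifting now.

Call:
arm_command(increments=[0,0,0,0,-0.6,0,1,0,0,0,0,-1.4,0,1,0,0,0,0,-2,0,1,0,0,0,0,-2,0,1,0,0,0,0,-2,0,1,0,0,0,0,-1.4,0,1,0,0,0,0,-0.6,0,1,0,0,0,0,0,0,1], grip_force=45)

```text
clock: 6.68
position: [0.5747, -0.119, 0.2859]
ee_rot: [-0.692, 0.692, 0.148, -0.147]
contact_force: [-1.1, -0.2, -2.1]
width: 0.0553
```

```bash
python3 - <<'E'
from h import *
p,r,s=pose();print(p,s['width'],s['contact_force'],s['qpos'])
print(np.round(r.inv().apply(np.array([.562,.153,.29])-p)*100,2))
im=vision.get_image("scene")[:,:,::-1]
x,y,w,h=280,130,130,140; cv2.imwrite(f"pics/s4c.png",cv2.convertScaleAbs(cv2.resize(im[y:y+h,x:x+w],None,fx=4.2,fy=4.2,interpolation=cv2.INTER_CUBIC),alpha=1.6))
E
```

```text
[ 0.57467093 -0.1190248   0.28585378] 0.05531623274127348 [-1.12823749 -0.21386085 -2.13613859] [-3.22803176e-01  3.81447084e-01  1.65856403e+00  1.37972446e-04
  1.10129216e+00 -7.42872041e-01]
[ 9.94 -0.41 25.35]
```

View pics/s4c.png

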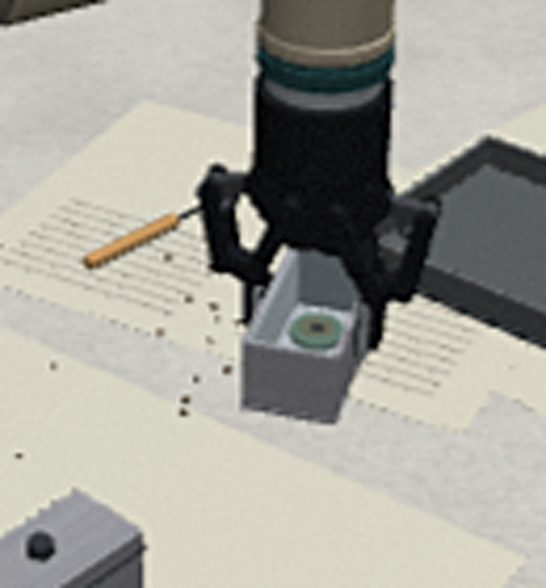

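Call:
arm_command(increments=[0,0,0,0.4,0,1,1,0,0,0,0.7,0,1.8,1,0,0,0,1,0,2.5,1,0,0,0,1,0,2.5,1,0,0,0,1,0,2.5,1,0,0,0,1,0,2.5,1,0,0,0,1,0,2.5,1,0,0,0,1,0,2.5,1])

```text
clock: 7.72
position: [0.5662, 0.0747, 0.2854]
ee_rot: [0.692, -0.691, -0.147, 0.148]
contact_force: [0.1, 0.6, -2.6]
width: 0.0555
```

Call:
arm_command(increments=[0,0,0,1,0,2.5,1,0,0,0,0.8,0,2.2,1,0,0,0,0.6,0,1.5,1,0,0,0,0.4,0,1,1,0,0,0,0,0,0.4,1,0,0,0,0,0,0,1])

```text
clock: 8.48
position: [0.5614, 0.1531, 0.2856]
ee_rot: [-0.691, 0.692, 0.147, -0.148]
contact_force: [0.7, -0.1, -2.2]
width: 0.0554
```

```bash
python3 - <<'E'
from h import *
p,r,s=pose();print(p,s['width'],s['qpos'],s['clock'])
im=vision.get_image("scene")[:,:,::-1]
x,y,w,h=340,90,150,140; cv2.imwrite(f"pics/s5c.png",cv2.convertScaleAbs(cv2.resize(im[y:y+h,x:x+w],None,fx=4.2,fy=4.2,interpolation=cv2.INTER_CUBIC),alpha=1.6))
for t in (0,10,20,30,42):
    P,R=goal([.562,.153,.092],-1.152,np.radians(t),gz=.006); print(t,P); delta(P,R)
E
```

```text
[0.56139203 0.15308322 0.28562916] 0.05539521006252058 [ 1.46758897e-01  3.75138754e-01  1.66973820e+00 -3.30685618e-04
  1.09705255e+00 -2.73132189e-01] 8.475
0 [0.562 0.153 0.253]
turn [ 0.     0.001 -0.   ] shift cm [ 0.05  3.27 -0.  ]
10 [0.55063083 0.17854126 0.25055405]
turn [-0.174  0.001 -0.   ] shift cm [0.06 3.51 2.79]
20 [0.53960711 0.20330645 0.24329051]
turn [-0.349  0.001 -0.   ] shift cm [0.06 4.24 5.5 ]
30 [0.52926378 0.22654312 0.23143009]
turn [-0.523  0.001 -0.   ] shift cm [0.06 5.42 8.05]
42 [0.51819039 0.2514199  0.21164632]
turn [-0.733  0.001  0.   ] shift cm [ 0.06  7.4  10.77]
```

View pics/s5c.png

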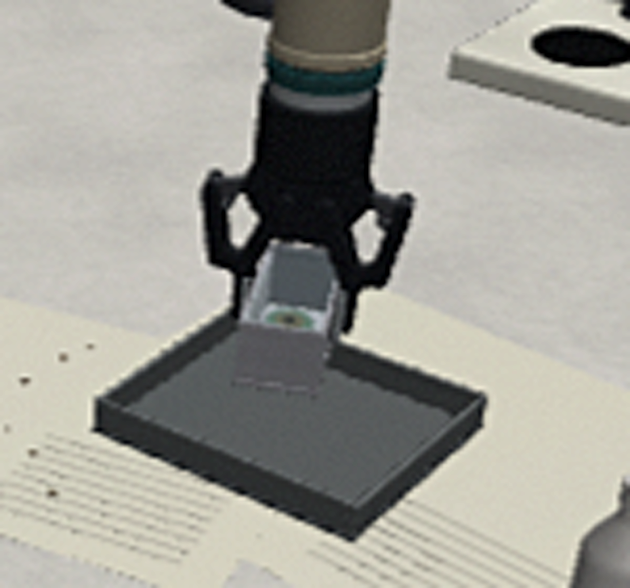

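Call:
arm_command(increments=[0,0,0,0,1.1,0,1,0,0,0,0,1.1,0,1,0,0,0,0,1.0,0,1,0,0,0,0,0,0,1,-0.07,0,0,0,0.04,1.13,1,-0.07,0,0,0,0.04,1.13,1,-0.07,0,0,0,0.04,1.13,1,-0.07,0,0,0,0.04,1.13,1])

```text
clock: 9.52
position: [0.5434, 0.1945, 0.2477]
ee_rot: [-0.588, 0.782, 0.167, -0.125]
contact_force: [-0.4, 0.5, -2.9]
width: 0.0557
```

```bash
python3 - <<'E'
from h import *
p,r,s=pose();print(p,s['width'],s['qpos'],s['clock'],s['contact_force'])
for t in (16,42):
    P,R=goal([.562,.153,.092],-1.152,np.radians(t),gz=.006); print(t,P); delta(P,R)
im=vision.get_image("scene")[:,:,::-1]
x,y,w,h=340,90,150,140; cv2.imwrite(f"pics/s6c.png",cv2.convertScaleAbs(cv2.resize(im[y:y+h,x:x+w],None,fx=4.2,fy=4.2,interpolation=cv2.INTER_CUBIC),alpha=1.6))
E
```

```text
[0.5433672  0.19446047 0.24771972] 0.055669137539745873 [ 0.31497333  0.41310702  1.74068304 -0.33856536  0.9835174   0.08372214] 9.525 [-0.40417347  0.48421165 -2.93111161]
16 [0.54395335 0.19354246 0.24676313]
turn [0.003 0.    0.001] shift cm [ 0.02  0.12 -0.08]
42 [0.51819039 0.2514199  0.21164632]
turn [-0.451  0.     0.002] shift cm [0.02 1.73 6.99]
```

View pics/s6c.png

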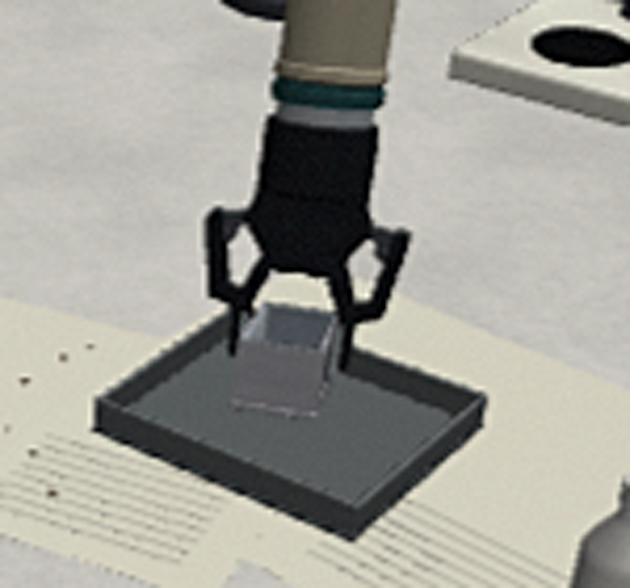

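Call:
arm_command(increments=[-0.05,0,0,0,0.03,0.8,1,-0.05,0,0,0,0.03,0.8,1,-0.05,0,0,0,0.03,0.8,1,-0.05,0,0,0,0.03,0.8,1,-0.05,0,0,0,0.03,0.8,1,-0.05,0,0,0,0.03,0.8,1,-0.05,0,0,0,0.03,0.8,1,-0.05,0,0,0,0.03,0.8,1])

```text
clock: 10.58
position: [0.5207, 0.2455, 0.2174]
ee_rot: [-0.422, 0.883, 0.188, -0.089]
contact_force: [0.0, 0.5, -1.7]
width: 0.0554
```

Call:
arm_command(increments=[-0.05,0,0,0,0.03,0.8,1,0,0,0,0,0,0,1,0,0,0,0,0,0,1,0,0,0,0,0,0,1,0,0,0,0,0,0,1,0,0,0,0,0,0,1,0,0,0,0,0,0,1,0,0,0,0,0,0,1])

```text
clock: 11.58
position: [0.518, 0.2507, 0.2121]
ee_rot: [-0.399, 0.893, 0.19, -0.085]
contact_force: [-0.1, -1.4, -1.9]
width: 0.0557
```

Call:
arm_command(increments=[0,0,0,0,0,0,1,0,0,0,0,0,0,1,0,0,0,0,0,0,1,0,0,0,0,0,0,1,0,0,0,0,0,0,1,0,0,0,0,0,0,1,0,0,0,0,0,0,1,0,0,0,0,0,0,1])

```text
clock: 12.58
position: [0.518, 0.2507, 0.212]
ee_rot: [-0.399, 0.893, 0.19, -0.085]
contact_force: [0.5, -1.0, -1.9]
width: 0.0559
```

```bash
python3 - <<'E'
from h import *
p,r,s=pose();print(p,s['width'],s['qpos'],s['clock'],s['contact_force'],"tip",np.degrees(np.arccos(-r.as_matrix()[2,1])))
for n,(x,y,w,h) in dict(scene=(340,90,150,140),top=(110,160,120,120)).items():
    im=vision.get_image(n)[:,:,::-1]
    cv2.imwrite(f"pics/{n}7c.png",cv2.convertScaleAbs(cv2.resize(im[y:y+h,x:x+w],None,fx=4.2,fy=4.2,interpolation=cv2.INTER_CUBIC),alpha=1.8))
E
```

```text
[0.51801021 0.25071197 0.21204732] 0.05587024833524315 [ 0.54988494  0.52686887  1.77691391 -0.82431787  1.12137637  0.61262311] 12.575 [ 0.46036385 -1.00715221 -1.90609672] tip 41.82105024345474
```

View pics/scene7c.png

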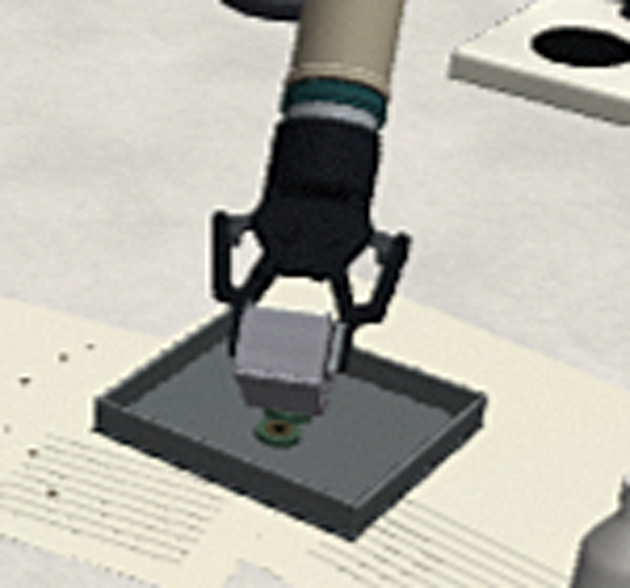

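View pics/top7c.png

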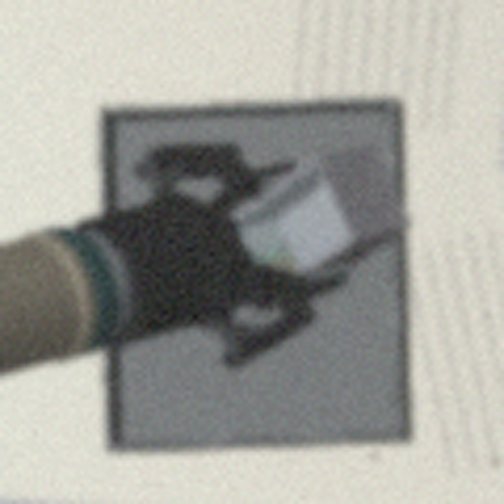

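One coin lies on the floor at (278,430) in the scene crop. A second green edge shows at (290,413), probably the other coin leaning on the lip, so I'll raise the caddy 3 cm at the same tilt.

Call:
arm_command(increments=[0,0,0,0,-0.5,-0.45,1,0,0,0,0,-0.6,-0.55,1,0,0,0,0,-0.6,-0.5,1,0,0,0,0,-0.5,-0.5,1,0,0,0,0,0,0,1,0,0,0,0,0,0,1,0,0,0,0,0,0,1])

```text
clock: 13.55
position: [0.518, 0.2505, 0.2415]
ee_rot: [-0.399, 0.893, 0.19, -0.085]
contact_force: [0.3, -0.5, -1.8]
width: 0.0556
```

```bash
python3 - <<'E'
from h import *
p,r,s=pose();print(p,s['width'],s['clock'],s['contact_force'],"tip",np.degrees(np.arccos(-r.as_matrix()[2,1])))
for n,(x,y,w,h) in dict(scene=(340,90,150,140),top=(110,160,120,120)).items():
    im=vision.get_image(n)[:,:,::-1]
    cv2.imwrite(f"pics/{n}8c.png",cv2.convertScaleAbs(cv2.resize(im[y:y+h,x:x+w],None,fx=4.2,fy=4.2,interpolation=cv2.INTER_CUBIC),alpha=1.8))
E
```

```text
[0.5180001  0.25045102 0.24145497] 0.05563564625072519 13.55 [ 0.25943741 -0.52303832 -1.80858645] tip 41.819311796715326
```

View pics/scene8c.png

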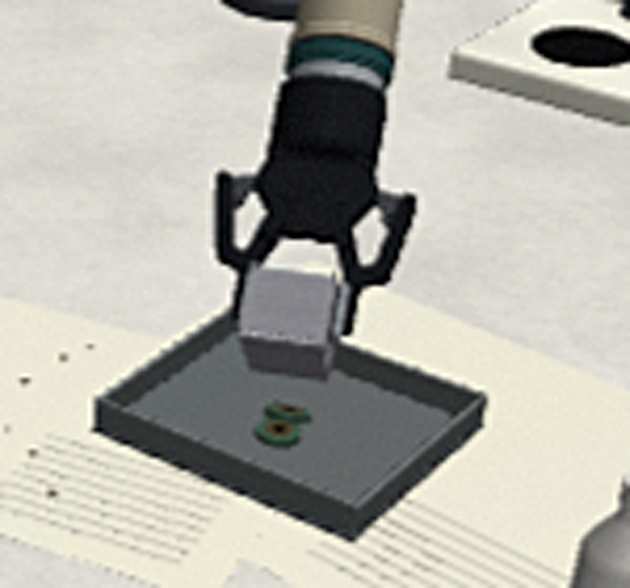

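View pics/top8c.png

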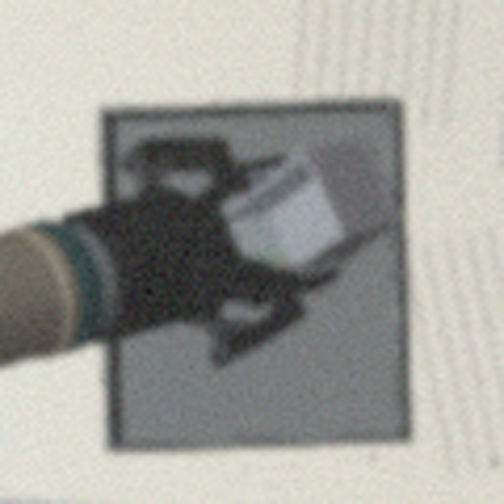

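Both coins are in the tray, at (278,430) and (290,410) in the crop, touching each other, and the caddy is clear of them. Now I'll level it and carry it back.

Call:
arm_command(increments=[0.105,0,0,0,0.09,-1.69,1,0.125,0,0,0,0.12,-2.0,1,0.125,0,0,0,0.12,-2.0,1,0.125,0,0,0,0.12,-2.0,1,0.125,0,0,0,0.12,-2.0,1,0.125,0,0,0,0.12,-2.0,1,0,0,0,0,0,0,1,0,0,0,0,0,0,1])

```text
clock: 14.65
position: [0.5612, 0.153, 0.2825]
ee_rot: [-0.691, 0.692, 0.147, -0.148]
contact_force: [-0.3, -0.6, -2.5]
width: 0.0554
```

```bash
python3 - <<'E'
from h import *
p,r,s=pose();print(p,s['width'],s['clock'],s['contact_force'],"tip",np.degrees(np.arccos(-r.as_matrix()[2,1])))
P,R=goal([.5748,-.119,.125],-1.152,0,gz=.006);delta(P,R)
im=vision.get_image("scene")[:,:,::-1];x,y,w,h=340,90,150,140
cv2.imwrite(f"pics/s9c.png",cv2.convertScaleAbs(cv2.resize(im[y:y+h,x:x+w],None,fx=4.2,fy=4.2,interpolation=cv2.INTER_CUBIC),alpha=1.8))
E
```

```text
[0.5611998  0.15302365 0.28253287] 0.05540407435491606 14.65 [-0.27019256 -0.55049135 -2.48273794] tip 0.11976168839929326
turn [ 0.001  0.001 -0.002] shift cm [ -9.85  -0.3  -25.39]
```

View pics/s9c.png

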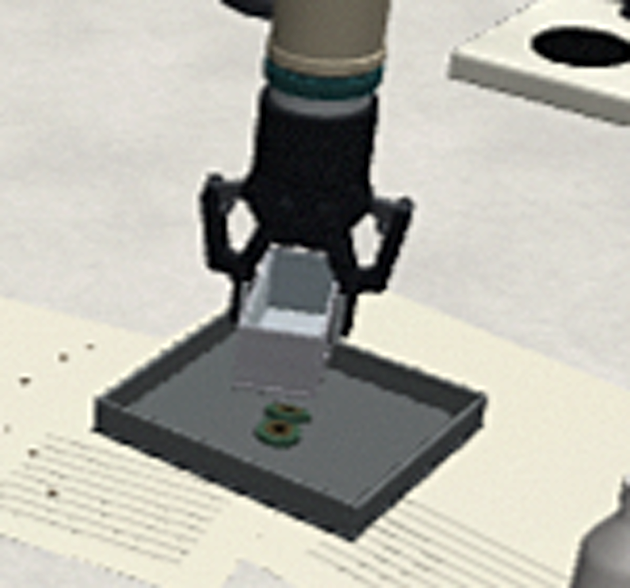

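The caddy is level and empty, and both coins are in the tray. Carrying it back.

Call:
arm_command(increments=[0,0,0,-0.6,0,-1.5,1,0,0,0,-1,0,-2.6,1,0,0,0,-1.2,0,-3.1,1,0,0,0,-1.2,0,-3.1,1,0,0,0,-1.2,0,-3.1,1,0,0,0,-1.2,0,-3.1,1,0,0,0,-1.2,0,-3.1,1,0,0,0,-1.2,0,-3.1,1])

```text
clock: 15.7
position: [0.5735, -0.0913, 0.2828]
ee_rot: [-0.691, 0.692, 0.148, -0.148]
contact_force: [0.1, 0.4, -1.4]
width: 0.0556
```

Call:
arm_command(increments=[0,0,0,-0.7,0,-1.7,1,0,0,0,-0.35,0,-1,1,0,0,0,0,2,0,1,0,0,0,0,2,0,1,0,0,0,0,2,0,1,0,0,0,0,1.6,0,1,0,0,0,0,1.0,0,1,0,0,0,0,0,0,1])

```text
clock: 16.7
position: [0.5752, -0.119, 0.1963]
ee_rot: [0.692, -0.691, -0.147, 0.148]
contact_force: [-0.6, 0.5, -2.1]
width: 0.0557
```

```bash
python3 - <<'E'
from h import *
p,r,s=pose();print(p,s['width'],s['clock'],s['contact_force'])
delta(np.array([.5748,-.1191,.1860]),r)
E
```

```text
[ 0.57518399 -0.11897208  0.19628789] 0.05567964148107161 16.7 [-0.60004803  0.53954217 -2.14084279]
turn [0. 0. 0.] shift cm [-0.04  1.03  0.  ]
```

Call:
arm_command(increments=[0,0,0,0,0.4,0,1,0,0,0,0,0.3,0,1,0,0,0,0,0.2,0,1,0,0,0,0,0.1,0,1,0,0,0,0,0,0,1,0,0,0,0,0,0,1])

```text
clock: 17.45
position: [0.5754, -0.1193, 0.187]
ee_rot: [-0.692, 0.692, 0.147, -0.147]
contact_force: [0.4, -0.3, -1.6]
width: 0.0555
```

Call:
arm_command(increments=[0,0,0,0,0.08,0,1,0,0,0,0,0,0,1,0,0,0,0,0,0,1,0,0,0,0,0,0,0.5,0,0,0,0,0,0,0.2,0,0,0,0,0,0,0,0,0,0,0,0,0,0,0,0,0,0,0,0,0])

```text
clock: 18.45
position: [0.5753, -0.1193, 0.1861]
ee_rot: [0.692, -0.692, -0.147, 0.147]
contact_force: [0.4, 0.1, -0.6]
width: 0.0854
```

```bash
python3 - <<'E'
from h import *
p,r,s=pose();print(p,s['width'],s['clock'],s['contact_force'])
im=vision.get_image("scene")[:,:,::-1];x,y,w,h=280,130,130,140
cv2.imwrite(f"pics/s10c.png",cv2.convertScaleAbs(cv2.resize(im[y:y+h,x:x+w],None,fx=4.2,fy=4.2,interpolation=cv2.INTER_CUBIC),alpha=1.6))
E
```

```text
[ 0.57534655 -0.11925304  0.18609417] 0.0853588314243317 18.45 [ 0.3870278   0.0559635  -0.64259509]
```

View pics/s10c.png

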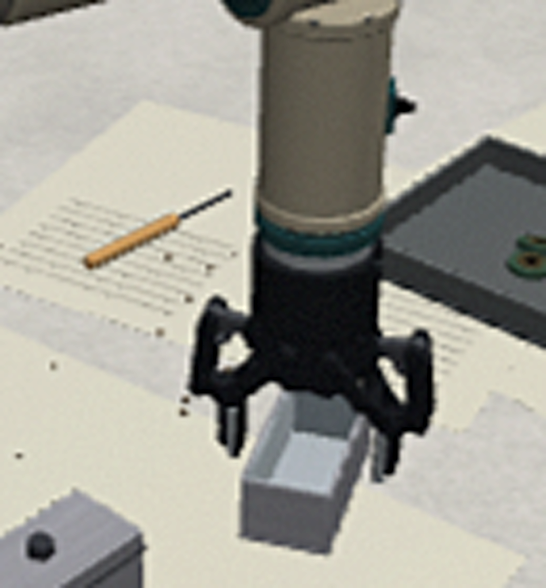

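The caddy is released, upright and back at its spot. Retreating straight up.

Call:
arm_command(increments=[0,0,0,0,-1,0,0,0,0,0,0,-2,0,0,0,0,0,0,-3,0,0,0,0,0,0,-3,0,0,0,0,0,0,-3,0,0,0,0,0,0,-2,0,0,0,0,0,0,-1,0,0,0,0,0,0,0,0,0])

```text
clock: 19.5
position: [0.5754, -0.1193, 0.3369]
ee_rot: [-0.691, 0.692, 0.148, -0.147]
contact_force: [0.5, -0.1, -0.1]
width: 0.0852
```

```bash
python3 - <<'E'
from h import *
p,r,s=pose();print(p,s['width'],s['clock'],s['contact_force'])
im=vision.get_image("scene")[:,:,::-1];x,y,w,h=310,140,160,130
cv2.imwrite(f"pics/s11c.png",cv2.convertScaleAbs(cv2.resize(im[y:y+h,x:x+w],None,fx=4.5,fy=4.5,interpolation=cv2.INTER_CUBIC),alpha=1.6))
im=vision.get_image("top")[:,:,::-1];x,y,w,h=110,160,120,120
cv2.imwrite(f"pics/t11c.png",cv2.convertScaleAbs(cv2.resize(im[y:y+h,x:x+w],None,fx=4.5,fy=4.5,interpolation=cv2.INTER_CUBIC),alpha=1.8))
E
```

```text
[ 0.57538044 -0.11925894  0.33688809] 0.08520842474392293 19.5 [ 0.50839246 -0.07065246 -0.14651866]
```

View pics/s11c.png

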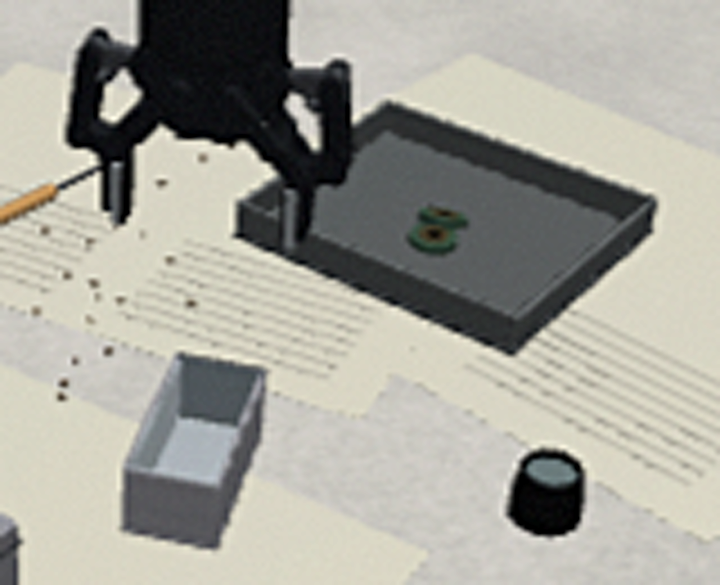

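View pics/t11c.png

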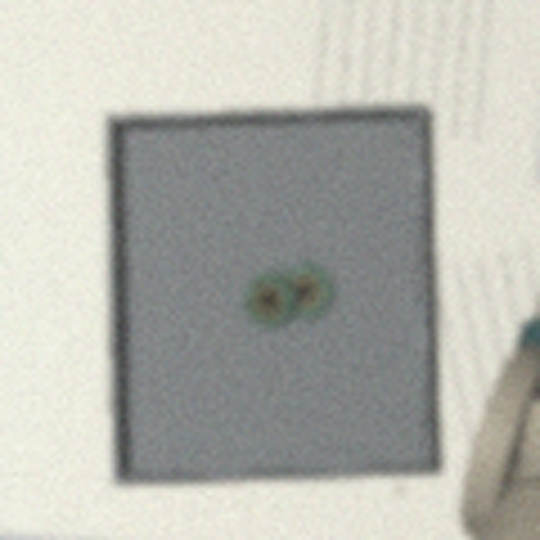

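```bash
python3 - <<'E'
from rig import ticket
print(ticket.sign_off())
E
```

```text
the job is handed in; nothing more can be done
None
```

I tipped the caddy over the tray, and both coins slid out. I put it back upright where it stood, let go, and handed the job in at about 19.6 s. No verdict is given at hand-in.

- **The tip:** I gripped the caddy across its width (55.5 mm measured) and tipped it flap end down to 41.8°, with its centre about 9 cm up. One coin seemed to be leaning on the caddy's lip, so I raised the caddy 3 cm at the same tilt; it was clear of both coins afterwards.
- **Last checks:**
  - Both coins lie near the middle of the tray. One partly overlaps the other, but they are only about two coin thicknesses high, well under the limit. The relative positions of the coins look the same in the pictures from the lift to the end.
  - The caddy is empty and upright. The arm released it within about 1 mm of the pose where it gripped it.
  - The gripper is open and about 15 cm above its release height, touching nothing.
- **Disagreement:** the top camera placed the caddy about 11 mm away from where the scene camera did. The fingertips, seen in the scene view, sat within about 1 px of my combined position, so I used that, and the grasp was centred.

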